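# Shut the argon to one analyser at the gas valve box

### The arm

A 7-joint arm with a two-finger parallel gripper is mounted at the origin on the work surface. World frame = base frame: x ahead of the robot, y to its left, z up, the work surface at z = 0. Lengths are in m, angles in rad, forces in N, time in s.
With the tool pointing down it reaches from about 0.4 to 0.85 m from the base axis. Payload 10.4 kg.
Tool frame: the origin (TCP) lies midway between the tips of the shut fingers; the grasp point (between the pads) lies 19 mm behind it (manip.grasp_offset is the distance from the TCP to the grasp point, in m); z points along the fingers, y is the line along which they close (so a half turn about z gives the same grasp; the last joint's range is limited). The gripper opens to 85 mm and grips with 20 to 120 N. Pads are 22 mm wide; open, the fingers measure 114 mm over their backs; the gripper's body (76 mm by 85 mm) begins 54 mm behind the grasp point. The pads swing forward as they close: fully open they stand 13 mm farther back than shut.
Start: joints at [-1.157, 0.332, -0.065, 1.46, 0.022, 1.35, -0.088], TCP at [0.264, 0.566, 0.231] pointing down, gripper open.
Joint ranges: [-2.6, 2.6], [-0.5, 2.12], [-1.47, 1.34], [0.16, 2.42], [-1.27, 4.41], [0.06, 2.06], [-2.6, 2.6]. Speed limits (rad/s): [2.22, 2.22, 2.79, 2.79, 3.14, 3.14, 3.14].

### API

Orientations are given as a unit quaternion [x, y, z, w].
In Python, from workcell import manip gives the robot as it stands.
- The arm moves only by the tool jog_arm, called after "Call:" as name(argument=value, ...) on one line, values as JSON. Schema: {"type":"object","properties":{"increments":{"type":"array","items":{"type":"number"},"minItems":7,"maxItems":140},"force":{"type":"number"},"only":{"type":"string"},"quiet":{"type":"boolean"},"lines":{"type":"string"}},"required":["increments"],"additionalProperties":false}. increments is one flat list of numbers that holds 1 to 20 rows one after another, with no inner brackets; each row has 7 numbers: a rotation vector rx, ry, rz in units of 0.1 rad, then dx, dy, dz in units of 5 mm, then the opening from 0.0 (shut) to 1.0 (fully open); each row is the pose to reach, as a shift and turn from the pose commanded when the call began, along the tool's axes at that moment; what a row does not reach only later rows make up. A row lasts 1/8 s, in which the tool goes at most 0.0625 m and 0.188 rad, less where a joint would pass 70% of its speed; a pose out of reach is approached as far as the arm can. The fingers move at their own pace and stop on an object; force is the grip in N (left out, the last holds). Time passes only in rows, so rows that do not move let the fingers close. The tool returns the time, the measured TCP pose, the force, the opening and the grip force at its end. only (a regular expression) keeps the lines of the reply that match it, lines (a string "A,B") keeps lines A to B, and quiet returns only ok. Input that does not fit is refused with a message, and nothing moves.
- manip.get_obs(): the state, without advancing time (a new reading comes with each control period).
- manip.camera(name): name is "side" or "top" or "wrist"; returns the picture (400x640x3 uint8, blue, green, red); there is no depth.
- manip.calibration(name): a dict with "fx", "fy", "cx", "cy" (pixels), "k1" (the pictures are not rectified: a ray, as slopes to the right and down, at radius r is drawn at 1 + k1 r^2 times it, then the intrinsics apply), "world_from_camera" (4x4, takes a point from camera to world coordinates); the wrist camera has in their place "tool_from_camera" (4x4, takes a point from camera to tool coordinates, whose origin is the TCP and whose axes are the flange's). Camera axes: x right, y up, looking along -z (the intrinsics and any distortion apply to the point x, -y, -z); pixel columns grow to the right and rows downward; lengths in m; the calibration is good to about 2 mm. A picture is of the moment at which its call begins: read the wrist's pose just before it. calibration takes no time and is no camera call.
- manip.hand_in(): hands the job in; it is judged then, once.
The state is a dict: "clock": time; "joint_pos": joint angles; "joint_velocities": joint speeds; "tau": joint torques, N m; "position": TCP position; "ee_rot": TCP orientation; "ft_force": force on the tool from outside, world axes, zero at the start; "torque": the same for the moment, N m; "grip_width": opening from 0.0 (shut) to 1.0 (fully open); "grasp_force": force on a finger pad.
Only numpy, scipy, OpenCV 4.12 (cv2) and the standard library are available. Lean on these libraries where they do the work, as an engineer would, in place of code of your own. Each camera call takes 0.05 s, during which the arm holds its last target. There are 200 camera calls.

### The job

The run on the near analyser is over, so shut off its argon: slide the cover of the grey gas valve box fully aside, to the left (as the robot sees it) over the closed half of the box, and then push the red valve handle round clockwise until it is fully shut, crosswise to its pipe. The blue handle feeds the second analyser, which is still running, so leave it fully open and leave the loose things about the box where they are. Do it all by pushing with the fingertips: do not grip or lift anything.

Things in the scene. Friction and masses are not known exactly. Their poses are not given: they have to be found in the camera images.
- valve_box: Fixed grey gas valve box, 190 (x) x 510 (y) x 118 mm high. Origin: centre of its underside, on the bench; x away from the robot, y left, yaw up to 0.2 rad. Right half: open well (y -251 to -8, x -91 to 91 mm inside, floor 10 mm up) with two ball valves, under the cover at first. Left half: closed, top 105 mm up, a stop bar at its end. 10 mm rails along front and back edges, top 118 mm up.
- cover (a joint): Sliding cover, a light grey 4 mm sheet, 176 (x) x 246 (y) mm, top face 112 mm above the bench, between the rails. Value in m: 0 = closed over the well; 0.246 = fully aside at its left stop, over the closed half. It starts at 0 to 0.03, moves along the box's +y as the value grows, stays where it is left and takes about 3 N to push.
- ridge (a point): Centre of the yellow finger ridge that stands up from the cover and moves with it: 100 mm long along the box's x, 15 mm thick along y with its rubber faces, from 112 to 136 mm above the bench. In the box's frame: x = 0, y = -41 mm + the cover's value, z = 124 mm. Pushing its right face to the left opens the cover.
- red_handle (a joint): Red handle of the marked valve, in the well. Value in rad: 0 = fully open, along its pipe, pointing to the robot (box's -x); pi/2 = fully shut at its stop, across the pipe, pointing left (box's +y). It grows clockwise seen from above, starts at 0 to 0.25, stays where it is left and takes about 4 N to push at 45 mm from the stem.
- red_stem (a point): Point on the red valve's upright turning axis at mid-height of the handle, 77 mm above the bench; in the box's frame x = 25 mm, y = -90 or -190 mm (the valves swap places). The brass body under the handle reaches 56 mm (stem boss 65 mm, r 9 mm) above the bench; a nut on the stem 84 mm. The point's axes are the box's.
- red_tip (a point): Outer end of the red handle, 71 mm from the stem axis at mid-height. The handle is a straight level bar 14 mm wide, from 70 to 84 mm above the bench, coloured from 11 mm to 71 mm from the stem axis.
- blue_handle (a joint): The other valve's handle, the same but blue: 0 = fully open (its start), pi/2 = shut. To be left open.
- blue_stem (a point): Point on the blue valve's turning axis, 77 mm above the bench, 100 mm to the left or right of the red one.
- plug: Loose brass blanking plug, 22 mm across, 18 mm high, standing on the well's floor. Origin: centre of its underside.
- vial: Loose amber glass vial with a white cap, 28 mm across, 70 mm high, standing close to the right end of the box. Origin: centre of its underside.
- spanner: Loose steel spanner, 170 mm long, 38 mm wide, 8 mm high, lying beside the left end of the box. Origin: centre of its underside; its length along its x.
- beaker: Loose clear beaker, 70 mm across the rim, 90 mm high, standing farther to the right. Origin: centre of its underside.
- reagent: Loose amber reagent bottle with a blue cap, 68 mm across, 150 mm high, standing to the left of the box. Origin: centre of its underside.

How it is judged:
By the outcome, as a careful person would: the job done as asked, in the order asked, and still so for the second after the job is handed in, with the robot touching nothing.
It also fails if it takes over 51 s, if anything falls off the work surface, if the arm or the gripper's body presses on something with over 40 N, if the wrist force passes 120 N, or if a joint passes its speed limit or range.

## Working session

There is one attempt and no reset: what is moved stays moved. The work goes in short steps, Python scripts to look and compute and a tool call to move; the robot and the scene stay as the last step left them, time stands still between calls to the robot, and variables do not carry over. Pictures are saved under pics/ and viewed, at most 10 in all, crops included, and the job is handed in when it is done.

```bash
ls; mkdir -p pics; python3 - <<'E'
from workcell import manip
import cv2,numpy as np
o=manip.get_obs();print(o['clock'],o['position'],o['ee_rot'],o['grip_width'])
for n in('top','side'):
    c=manip.calibration(n);print(n,{k:np.round(v,4).tolist() for k,v in c.items()})
    cv2.imwrite(f'pics/{n}0.png',manip.camera(n))
E
```

```text
pics
workcell.py
0.0 [0.26426693 0.56596497 0.23050438] [ 2.16660535e-01  9.76246734e-01 -7.17570458e-04 -1.11817978e-04] 1.0031856756758684
top {'fx': 387.0352, 'fy': 387.0352, 'cx': 318.9342, 'cy': 192.4451, 'k1': -0.0856, 'world_from_camera': [[0.0417, 0.9791, -0.1992, 0.2964], [-0.9991, 0.0403, -0.0114, 0.0255], [-0.0031, 0.1995, 0.9799, 1.3695], [0.0, 0.0, 0.0, 1.0]]}
side {'fx': 392.3313, 'fy': 392.3313, 'cx': 320.2901, 'cy': 200.7245, 'k1': -0.0949, 'world_from_camera': [[0.468, -0.5498, 0.6918, 1.2181], [0.8836, 0.2775, -0.3772, -0.3309], [0.0154, 0.7878, 0.6157, 0.7026], [0.0, 0.0, 0.0, 1.0]]}
```

View pics/top0.png

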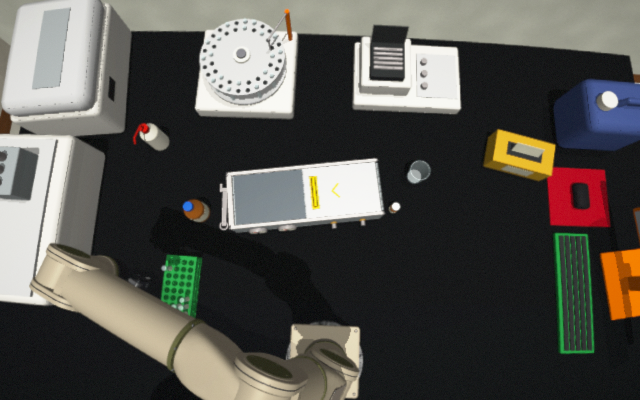

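View pics/side0.png

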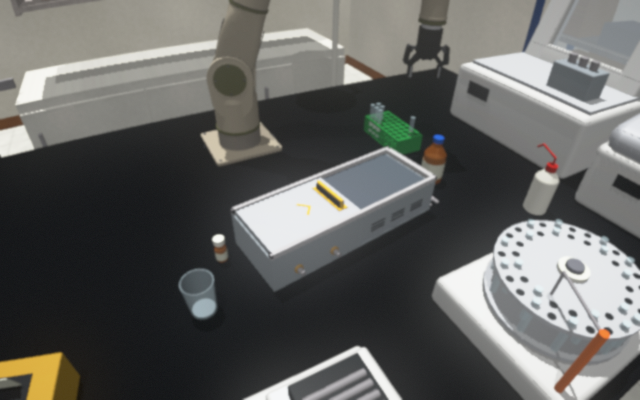

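The top view shows the box from (225,228) to (383,160), with the ridge at (314,192), vial at (395,208), reagent at (194,210), spanner at (224,205) and beaker at (418,171). The side view shows the ridge at (330,194). The box and cover are in full view in both.

```bash
cat > h.py <<'E'
from workcell import manip
import cv2,numpy as np
def ray(n,uv,T=None):
    c=manip.calibration(n); K=np.array([[c['fx'],0,c['cx']],[0,c['fy'],c['cy']],[0,0,1.]])
    p=cv2.undistortPointsIter(np.array([[uv]],float),K,np.array([c['k1'],0,0,0.]),None,None,(3,50,1e-10))[0,0]
    if T is None: T=np.array(c['world_from_camera'])
    return T[:3,3],T[:3,:3]@np.array([p[0],-p[1],-1.])
def plane(n,uv,z,T=None):
    o,d=ray(n,uv,T); return o+d*(z-o[2])/d[2]
def tri(a,b):
    (o1,d1),(o2,d2)=a,b
    s=np.linalg.lstsq(np.c_[d1,-d2],o2-o1,rcond=None)[0]
    p,q=o1+s[0]*d1,o2+s[1]*d2
    return (p+q)/2,np.linalg.norm(p-q)
def wristT():
    from scipy.spatial.transform import Rotation as R
    o=manip.get_obs();M=np.eye(4);M[:3,:3]=R.from_quat(o['ee_rot']).as_matrix();M[:3,3]=o['position']
    return M@np.array(manip.calibration('wrist')['tool_from_camera'])
E
python3 - <<'E'
from h import *
rr=[]
for n in('top','side'):
    im=cv2.imread(f'pics/{n}0.png');h=cv2.cvtColor(im,cv2.COLOR_BGR2HSV)
    m=cv2.inRange(h,(18,90,90),(35,255,255))
    N,l,s,c=cv2.connectedComponentsWithStats(m)
    for i in range(1,N):
        if s[i,4]>15 and 200<c[i][0]<450 and 140<c[i][1]<260:
            pts=np.argwhere(l==i)[:,::-1].astype(np.float32);print(n,s[i],c[i],cv2.minAreaRect(pts))
a=cv2.imread('pics/top0.png')[145:240,210:400];b=cv2.imread('pics/side0.png')[140:290,220:450]
a=cv2.resize(a,None,fx=4.2,fy=4.2,interpolation=cv2.INTER_CUBIC)
cv2.imwrite('pics/c0.png',a)
b=cv2.resize(b,None,fx=3.4,fy=3.4,interpolation=cv2.INTER_CUBIC);cv2.imwrite('pics/c1.png',b)
E
```

```text
top [309 176  11  33 245] [313.97142857 192.00408163] ((313.9605712890625, 191.9523468017578), (32.756229400634766, 7.340139389038086), 84.0938491821289)
top [332 183   8  14  28] [335.         189.85714286] ((334.95660400390625, 189.96820068359375), (13.152946472167969, 6.158316612243652), 81.25383758544922)
side [314 181  33  30 269] [330.18215613 195.94423792] ((330.30145263671875, 196.01702880859375), (38.16504669189453, 10.749014854431152), 40.10091018676758)
```

View pics/c0.png

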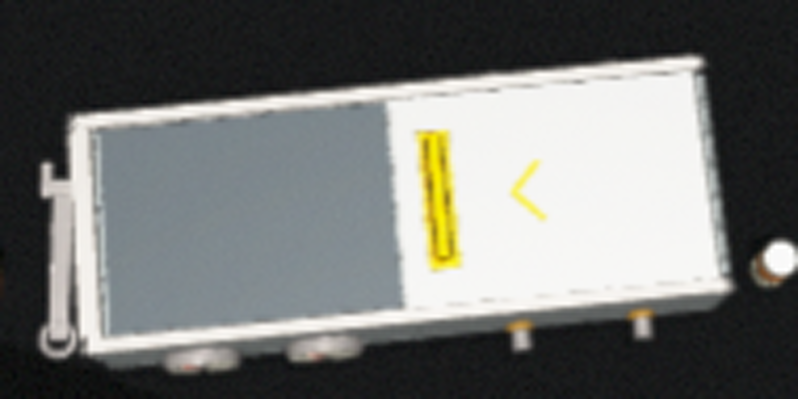

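View pics/c1.png

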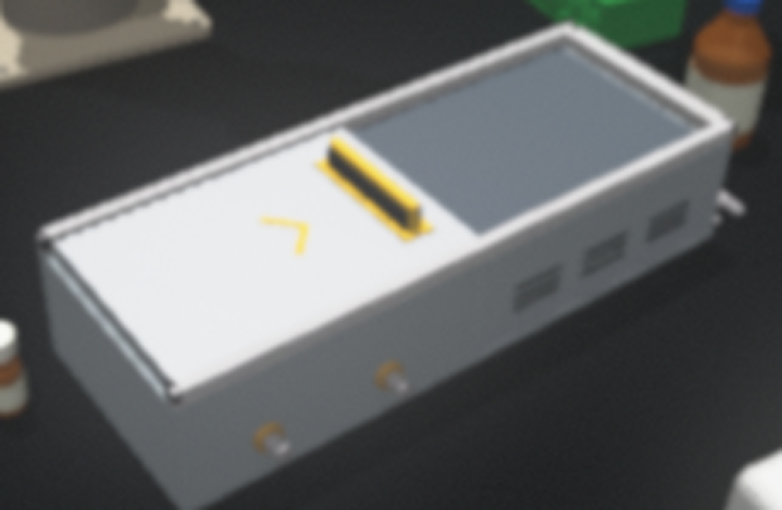

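The top crop shows the box's rail-top corners at (73,118), (703,60), (733,290) and (88,352), and the ridge at (438,200). The side crop has the same corners at (733,124), (178,398), (42,235) and (568,25). I'll triangulate these.

```bash
python3 - <<'E'
from h import *
t=lambda p:((p[0]+.5)/4.2-.5+210,(p[1]+.5)/4.2-.5+145)
s=lambda p:((p[0]+.5)/3.4-.5+220,(p[1]+.5)/3.4-.5+140)
L={'bl':((73,118),(733,124)),'br':((703,60),(178,398)),'fr':((733,290),(42,235)),'fl':((88,352),(568,25))}
B={'bl':(95,255),'br':(95,-255),'fr':(-95,-255),'fl':(-95,255)}
P=[];Q=[]
for k,(a,b) in L.items():
    p,e=tri(ray('top',t(a)),ray('side',s(b)));q=plane('top',t(a),.118);r=plane('side',s(b),.118)
    print(k,p.round(4),round(e,4),q.round(4),r.round(4));P.append((q+r)[:2]/2);Q.append(np.array(B[k])/1000)
P=np.array(P);Q=np.array(Q);H=(Q-Q.mean(0)).T@(P-P.mean(0))
yaw=np.arctan2(H[0,1]-H[1,0],H[0,0]+H[1,1]);R=np.array([[np.cos(yaw),-np.sin(yaw)],[np.sin(yaw),np.cos(yaw)]])
c=P.mean(0)-R@Q.mean(0);print('box',c,yaw,(P-(Q@R.T+c)).round(4).tolist())
for n,a in(('top',t((438,200))),('side',s((375,180)))):
    p=plane(n,a,.136)[:2];print('ridge top',n,p,(R.T@(p-c)).round(4))
print('ridge tri',tri(ray('top',t((438,198))),ray('side',s((375,180)))))
for n,pp in(('cover left edge',((388,100),(403,308))),):
    for p in pp:
        print(n,(R.T@(plane('top',t(p),.112)[:2]-c)).round(4))
np.savez('box.npz',c=c,yaw=yaw)
print('vial',R.T@(plane('top',t((779,258)),.07)[:2]-c))
from scipy.spatial.transform import Rotation as Ro
M=Ro.from_quat(manip.get_obs()['ee_rot']).as_matrix();print(M.round(3))
E
```

```text
bl [0.6058 0.3512 0.1184] 0.0009 [0.6056 0.3509 0.118 ] [0.6054 0.3522 0.118 ]
br [ 0.6761 -0.1489  0.1135] 0.0047 [ 0.6739 -0.1505  0.118 ] [ 0.6811 -0.1481  0.118 ]
fr [ 0.4899 -0.1743  0.1149] 0.0047 [ 0.4887 -0.176   0.118 ] [ 0.4947 -0.1729  0.118 ]
fl [0.4201 0.3239 0.1172] 0.0024 [0.4194 0.3226 0.118 ] [0.4214 0.3243 0.118 ]
box [0.54877259 0.08781814] 0.14256858376032866 [[-0.0011, -0.0021], [-0.0015, 0.0018], [0.0007, 0.0036], [0.0019, -0.0033]]
ridge top top [0.54710752 0.05617153] [-0.0061 -0.0311]
ridge top side [0.56379905 0.05194287] [ 0.0098 -0.0376]
ridge tri (array([0.55140614, 0.05768365, 0.12561258]), np.float64(0.002631396943789385))
cover left edge [0.0841 0.0006]
cover left edge [-0.084   0.0044]
vial [-0.06853578 -0.30217248]
[[-0.906  0.423 -0.   ]
 [ 0.423  0.906 -0.001]
 [-0.    -0.001 -1.   ]]
```
Cover left edge ~+0.0025 (box y). Ridge y = -41+v; cover closed left edge at? cover 246 wide... closed -?; cover -251..-5? left edge = -5+v maybe, v~0.007; ridge top ~-34 → v~7mm. OK.

Units first: shifts go in units of 5 mm and turns go in units of 0.1 rad. So -0.3756 m is -75.12, -0.501 m is -100.2, 0.9915 rad is 9.915.

Call:
jog_arm(increments=[0, 0, 4, -40, -30, 0, 0, 0, 0, 7, -60, -44, 0, 0, 0, 0, 9.915, -100.2, -75.12, 0, 0, 0, 0, 9.915, -100.2, -75.12, 0, 0, 0, 0, 9.915, -100.2, -75.12, 0, 0, 0, 0, 9.915, -100.2, -75.12, 0, 0, 0, 0, 9.915, -100.2, -75.12, 0, 0, 0, 0, 9.915, -100.2, -75.12, 0, 0, 0, 0, 9.915, -100.2, -75.12, 0, 0, 0, 0, 9.915, -100.2, -75.12, 0, 0, 0, 0, 9.915, -100.2, -75.12, 0, 0, 0, 0, 9.915, -100.2, -75.12, 0, 0, 0, 0, 9.915, -100.2, -75.12, 0, 0, 0, 0, 9.915, -100.2, -75.12, 0, 0])

```text
clock: 1.85
position: [0.5592, 0.0154, 0.2313]
ee_rot: [0.654, 0.756, 0.0, -0.0]
ft_force: [0.1, 0.4, -0.4]
grip_width: -0.002
grasp_force: 0.0
```

```bash
python3 - <<'E'
from h import *
from scipy.spatial.transform import Rotation as Ro
o=manip.get_obs();print(o['joint_pos'],o['ft_force'],Ro.from_quat(o['ee_rot']).as_matrix().round(4).tolist())
T=wristT();np.save('T1.npy',T);im=manip.camera('wrist');cv2.imwrite('pics/w1.png',im)
print(T.round(3).tolist())
E
```

```text
[-0.53281445  0.19165967  0.48635401  1.66255437 -0.09284344  1.31025919
  0.11453876] [ 0.07079751  0.39145951 -0.35781714] [[-0.1441, 0.9896, -0.0001], [0.9896, 0.1441, 0.0005], [0.0005, 0.0, -1.0]]
[[0.99, -0.138, -0.042, 0.549], [0.144, 0.945, 0.293, 0.091], [-0.0, -0.296, 0.955, 0.374], [0.0, 0.0, 0.0, 1.0]]
```

View pics/w1.png

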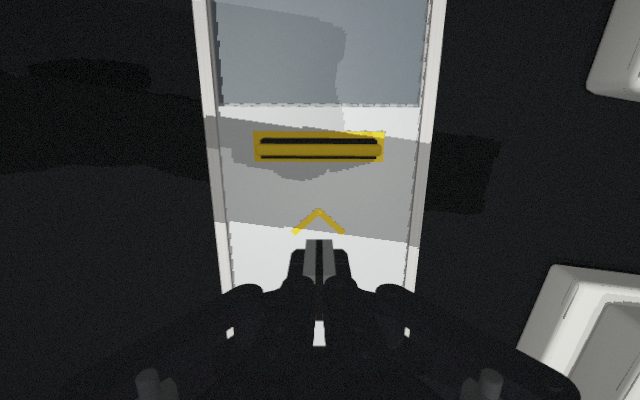

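The wrist view shows the ridge top centred at about (319,150), its base plate spanning rows 131–161, the cover's left edge at row 105, and the shut fingertips at (320,245).

```bash
python3 - <<'E'
from h import *
T=np.load('T1.npy');b=np.load('box.npz');c=b['c'];y=float(b['yaw']);R=np.array([[np.cos(y),-np.sin(y)],[np.sin(y),np.cos(y)]])
f=lambda p:(R.T@(p[:2]-c)).round(4)
for n,uv,z in(('ridge top L',(262,150),.136),('ridge top R',(378,150),.136),('face near bottom',(319,158),.112),('plate l near',(254,161),.112),('plate r near',(384,161),.112),('cover edge l',(222,104),.112),('cover edge r',(418,106),.112),('rail out l',(212,200),.118),('rail out r',(423,200),.118),('rail out l',(196,30),.118),('rail out r',(442,30),.118)):
    print(n,f(plane('wrist',uv,z,T)))
print(f(manip.get_obs()['position']))
E
```

```text
ridge top L [-0.0441 -0.0314]
ridge top R [ 0.0476 -0.0312]
face near bottom [ 0.001  -0.0418]
plate l near [-0.0562 -0.0445]
plate r near [ 0.0582 -0.0443]
cover edge l [-0.0801  0.0035]
cover edge r [0.0837 0.0022]
rail out l [-0.0947 -0.0787]
rail out r [ 0.0942 -0.0783]
rail out l [-0.0935  0.058 ]
rail out r [0.0951 0.0584]
[ 0.     -0.0734]
```

Converted, 0.235 m is 47, 0.109 m is 21.8.

Call:
jog_arm(increments=[0, 0, 0, 0, 0, 12, 0, 0, 0, 0, 0, 0, 21.8, 0, 0, 0, 0, 0, 0, 21.8, 0, 0, 0, 0, 4, 0, 21.8, 0, 0, 0, 0, 8, 0, 21.8, 0, 0, 0, 0, 12, 0, 21.8, 0, 0, 0, 0, 18, 0, 21.8, 0, 0, 0, 0, 24, 0, 21.8, 0, 0, 0, 0, 30, 0, 21.8, 0, 0, 0, 0, 36, 0, 21.8, 0, 0, 0, 0, 42, 0, 21.8, 0, 0, 0, 0, 47, 0, 21.8, 0, 0, 0, 0, 49, 0, 21.8, 0, 0, 0, 0, 49, 0, 21.8, 0])

```text
clock: 3.65
position: [0.5251, 0.2573, 0.1238]
ee_rot: [0.655, 0.756, 0.001, 0.0]
ft_force: [0.1, 0.6, -1.0]
grip_width: 0.002
grasp_force: 0.0
```

Converted, 0.016 m is 3.2, 0.013 m is 2.6.

Call:
jog_arm(increments=[0, 0, 0, 1, 0, 0, 0, 0, 0, 0, 2, 0, 0, 0, 0, 0, 0, 2.6, 0, 0, 0, 0, 0, 0, 3.2, 0, 0, 0])

```text
clock: 4.15
position: [0.5226, 0.2723, 0.1224]
ee_rot: [0.655, 0.756, 0.0, 0.0]
ft_force: [1.2, -2.3, 1.3]
grip_width: -0.0
grasp_force: 1.3
```

Call:
jog_arm(increments=[0, 0, 0, 0.4, 0, 0, 0, 0, 0, 0, 0.8, 0, 0, 0, 0, 0, 0, 0.8, 0, 0, 0])

```text
clock: 4.53
position: [0.5223, 0.2742, 0.1223]
ee_rot: [0.656, 0.755, -0.001, 0.001]
ft_force: [0.6, -10.0, 4.3]
grip_width: 0.003
grasp_force: 4.6
```

```bash
python3 - <<'E'
from h import *
print(manip.get_obs()['ft_force'])
cv2.imwrite('pics/top2.png',manip.camera('top'))
b=np.load('box.npz');y=float(b['yaw']);R=np.array([[np.cos(y),-np.sin(y)],[np.sin(y),np.cos(y)]])
print(R.T@(manip.get_obs()['position'][:2]-b['c']))
E
```

```text
[ 0.63651277 -9.97818567  4.29900998]
[0.00026924 0.18824306]
```

Call:
jog_arm(increments=[0, 0, 0, 0.4, 0, 0, 0, 0, 0, 0, 0.6, 0, 0, 0, 0, 0, 0, 0.6, 0, 0, 0])

```text
clock: 4.95
position: [0.5223, 0.2743, 0.1223]
ee_rot: [0.657, 0.754, -0.002, 0.002]
ft_force: [-0.7, -17.8, 8.7]
grip_width: -0.003
grasp_force: 8.8
```

Call:
jog_arm(increments=[0, 0, 0, -4, 0, 0, 0, 0, 0, 0, -6, 0, -12, 0, 0, 0, 0, -16, 0, -24, 0, 0, 0, 0, -28, 0, -24, 0, 0, 0, 0, -40, 0, -24, 0, 0, 0, 0, -52, 0, -24, 0, 0, 0, 0, -60, 0, -24, 0, 0, 0, 0, -60, 0, -24, 0, 0, 0, 0, -60, 0, -24, 0])

```text
clock: 6.08
position: [0.5638, -0.0166, 0.2421]
ee_rot: [0.655, 0.756, 0.0, -0.0]
ft_force: [-0.2, 0.5, 0.7]
grip_width: 0.001
grasp_force: 0.0
```

```bash
python3 - <<'E'
from h import *
T=wristT();np.save('T2.npy',T);im=manip.camera('wrist');cv2.imwrite('pics/w2.png',im)
t=manip.camera('top');cv2.imwrite('pics/t2.png',t)
o=np.zeros((400+400,640,3),np.uint8)
a=cv2.resize(t[145:240,210:400],(640,320),interpolation=cv2.INTER_CUBIC)
cv2.imwrite('pics/v2.png',cv2.resize(np.vstack([im,a[:,:]]),None,fx=.83,fy=.83))
E
```

```text
(no output)
```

View pics/v2.png

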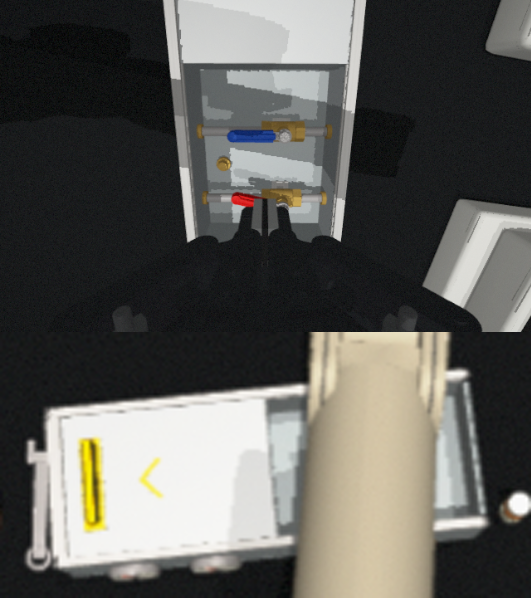

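The cover is fully aside: its ridge is at the left and the well is open. The blue handle is farther from the camera at (252,136), and the red handle is the right one at (243,200). The plug at (223,163) sits low between them. I'll measure these now.

```bash
python3 - <<'E'
from h import *
T=np.load('T2.npy');b=np.load('box.npz');c=b['c'];y=float(b['yaw']);R=np.array([[np.cos(y),-np.sin(y)],[np.sin(y),np.cos(y)]])
f=lambda p:(R.T@(p[:2]-c)).round(4)
im=cv2.imread('pics/w2.png');h=cv2.cvtColor(im,cv2.COLOR_BGR2HSV)
for n,m in(('red',cv2.inRange(h,(0,160,70),(6,255,255))|cv2.inRange(h,(172,160,70),(180,255,255))),('blue',cv2.inRange(h,(110,150,60),(128,255,255)))):
    N,l,s,ce=cv2.connectedComponentsWithStats(m);i=1+s[1:,4].argmax();print(n,s[i])
    P=np.argwhere(l==i)[:,::-1]
    for u in np.linspace(P[:,0].min()+2,P[:,0].max()-2,6).astype(int):
        q=P[P[:,0]==u][:,1];print(u,q.min(),q.max(),f(plane('wrist',(u,q.min()),.084,T)),f(plane('wrist',(u,q.max()),.077,T)))
print(f(manip.get_obs()['position']))
for n,uv,z in(('cover right edge',(320,65/.83),.112),('plug',(224/.83,160/.83),.028),('well right?',(1,1),.1)):print(n,f(plane('wrist',uv,z,T)))
E
```

```text
red [279 232  38  18 390]
281 233 244 [-0.0401 -0.1626] [-0.0415 -0.1792]
287 232 246 [-0.0335 -0.1614] [-0.0349 -0.1817]
294 234 247 [-0.026  -0.1638] [-0.027  -0.1829]
300 235 249 [-0.0195 -0.165 ] [-0.0203 -0.1854]
307 236 238 [-0.0119 -0.1661] [-0.0122 -0.1718]
314 238 238 [-0.0043 -0.1685] [-0.0044 -0.1718]
blue [274 157  58  15 777]
276 160 169 [-0.0422 -0.0827] [-0.0436 -0.0934]
286 157 170 [-0.032  -0.0797] [-0.0332 -0.0945]
297 157 170 [-0.021  -0.0797] [-0.0218 -0.0945]
307 157 170 [-0.0109 -0.0797] [-0.0114 -0.0944]
318 157 171 [ 0.0001 -0.0797] [ 0.0001 -0.0955]
329 161 168 [ 0.0112 -0.0837] [ 0.0115 -0.0923]
[ 0.0003 -0.1047]
cover right edge [ 0.0019 -0.0078]
plug [-0.0595 -0.1335]
well right? [-0.2688  0.057 ]
```

Converted, 0.169 m is 33.8, -0.116 m is -23.2.

Call:
jog_arm(increments=[0, 0, 0, -12, -2, 0, 0, 0, 0, 0, -23.2, -4, 0, 0, 0, 0, 0, -23.2, -4, 0, 0, 0, 0, 0, -23.2, -4, 10, 0, 0, 0, 0, -23.2, -4, 20, 0, 0, 0, 0, -23.2, -4, 28, 0, 0, 0, 0, -23.2, -4, 33.8, 0, 0, 0, 0, -23.2, -4, 33.8, 0, 0, 0, 0, -23.2, -4, 33.8, 0])

```text
clock: 7.3
position: [0.5616, -0.1345, 0.0745]
ee_rot: [0.655, 0.756, 0.001, 0.001]
ft_force: [-0.2, 1.4, 0.6]
grip_width: 0.001
grasp_force: 0.0
```

```bash
python3 - <<'E'
from h import *
b=np.load('box.npz');y=float(b['yaw']);R=np.array([[np.cos(y),-np.sin(y)],[np.sin(y),np.cos(y)]])
p=(R.T@(manip.get_obs()['position'][:2]-b['c']));print(p)
for t in(0,.2,.4,.6,.8,1,1.2,1.4,1.5,1.57,1.62):
    q=np.array([.025,-.19])+.045*np.array([-np.cos(t),np.sin(t)])-.018*np.array([np.sin(t),np.cos(t)]);d=q-p;print(t,d[::-1].round(4))
E
```

```text
[-0.01886189 -0.22193494]
0 [ 0.0139 -0.0011]
0.2 [ 0.0232 -0.0038]
0.4 [ 0.0329 -0.0046]
0.6 [ 0.0425 -0.0034]
0.8 [ 0.0517 -0.0004]
1 [0.0601 0.0044]
1.2 [0.0674 0.0108]
1.4 [0.0732 0.0185]
1.5 [0.0755 0.0227]
1.57 [0.0769 0.0258]
1.62 [0.0778 0.0281]
```

Converted, 0.0732 m is 14.64, 0.0703 m is 14.06, 1.4 rad is 14.

Call:
jog_arm(increments=[0, 0, 0, 1.4, 0, 0, 0, 0, 0, 0, 2.78, -0.2, 0, 0, 0, 0, 1, 3.7, -0.5, 0, 0, 0, 0, 2, 4.64, -0.76, 0, 0, 0, 0, 3, 5.6, -0.86, 0, 0, 0, 0, 4, 6.58, -0.92, 0, 0, 0, 0, 5, 7.54, -0.8, 0, 0, 0, 0, 6, 8.5, -0.68, 0, 0, 0, 0, 7, 9.42, -0.4, 0, 0, 0, 0, 8, 10.34, -0.08, 0, 0, 0, 0, 9, 11.18, 0.4, 0, 0, 0, 0, 10, 12.02, 0.88, 0, 0, 0, 0, 11, 12.74, 1.52, 0, 0, 0, 0, 12, 13.48, 2.16, 0, 0, 0, 0, 13, 14.06, 2.94, 0, 0, 0, 0, 14, 14.64, 3.7, 0, 0, 0, 0, 14, 14.64, 3.7, 0, 0])

```text
clock: 9.43
position: [0.5683, -0.0594, 0.0734]
ee_rot: [0.988, 0.157, -0.0, -0.0]
ft_force: [-2.1, 0.6, 0.1]
grip_width: -0.003
grasp_force: 0.7
```

Converted, 0.0078 m is 1.56, -0.0024 m is -0.48, 0.17 rad is 1.7.

Call:
jog_arm(increments=[0, 0, 0.8, 0.8, -0.24, 0, 0, 0, 0, 1.7, 1.56, -0.48, 0, 0, 0, 0, 1.7, 1.56, -0.48, 0, 0])

```text
clock: 9.8
position: [0.5751, -0.0551, 0.0733]
ee_rot: [0.997, 0.073, -0.0, -0.0]
ft_force: [-2.5, 1.0, -0.0]
grip_width: 0.0
grasp_force: 1.1
```

Call:
jog_arm(increments=[0, 0, 0, 0.4, 0, 0, 0, 0, 0, 0, 0.6, 0, 0, 0, 0, 0, 0, 0.6, 0, 0, 0])

```text
clock: 10.18
position: [0.576, -0.055, 0.0729]
ee_rot: [0.997, 0.073, -0.002, -0.001]
ft_force: [-13.3, 1.1, 7.7]
grip_width: 0.002
grasp_force: 6.3
```

Call:
jog_arm(increments=[0, 0, 0, 0.4, 0, 0, 0, 0, 0, 0, 0.6, 0, 0, 0, 0, 0, 0, 0.6, 0, 0, 0])

```text
clock: 10.55
position: [0.5764, -0.055, 0.0726]
ee_rot: [0.997, 0.073, -0.005, -0.002]
ft_force: [-26.6, 1.5, 18.9]
grip_width: -0.002
grasp_force: 13.2
```

Call:
jog_arm(increments=[0, 0, 0, -4, 0, 0, 0, 0, 0, 0, -6, 0, -10, 0, 0, 0, 0, -6, 0, -22, 0, 0, 0, 0, -18, 0, -34, 0, 0, 0, 0, -28, 0, -38, 0, 0, 0, 0, -28, 0, -38, 0, 0, 0, 0, -28, 0, -38, 0])

```text
clock: 11.42
position: [0.4426, -0.0752, 0.265]
ee_rot: [0.997, 0.073, 0.003, -0.003]
ft_force: [0.1, 0.3, -0.7]
grip_width: 0.001
grasp_force: 0.0
```

```bash
python3 - <<'E'
from h import *
T=wristT();np.save('T3.npy',T);im=manip.camera('wrist');cv2.imwrite('pics/w3.png',im)
s=manip.camera('side');t=manip.camera('top')
cv2.imwrite('pics/v3.png',np.vstack([cv2.resize(im,(480,300)),cv2.resize(np.hstack([s[130:300,170:480]]),(480,263))]))
cv2.imwrite('pics/t3.png',t)
b=np.load('box.npz');c=b['c'];y=float(b['yaw']);R=np.array([[np.cos(y),-np.sin(y)],[np.sin(y),np.cos(y)]])
h=cv2.cvtColor(im,cv2.COLOR_BGR2HSV)
for n,m in(('red',cv2.inRange(h,(0,160,70),(6,255,255))|cv2.inRange(h,(172,160,70),(180,255,255))),('blue',cv2.inRange(h,(110,150,60),(128,255,255)))):
    N,l,st,_=cv2.connectedComponentsWithStats(m);i=1+st[1:,4].argmax()
    P=np.argwhere(l==i)[:,::-1];Q=np.array([(R.T@(plane('wrist',p,.084,T)[:2]-c)) for p in P.astype(float)],np.float32)
    v=cv2.fitLine(Q,2,0,.01,.01).ravel();print(n,len(P),Q.min(0),Q.max(0),v.round(3),np.arctan2(abs(v[1]),abs(v[0])))
E
```

```text
red 1001 [ 0.015808 -0.176186] [ 0.03145286 -0.11828879] [ 0.006  1.     0.024 -0.147] 1.565196
blue 835 [-0.0445548  -0.09588185] [ 0.01315844 -0.08166786] [ 1.     0.008 -0.015 -0.089] 0.008164002
```

View pics/v3.png

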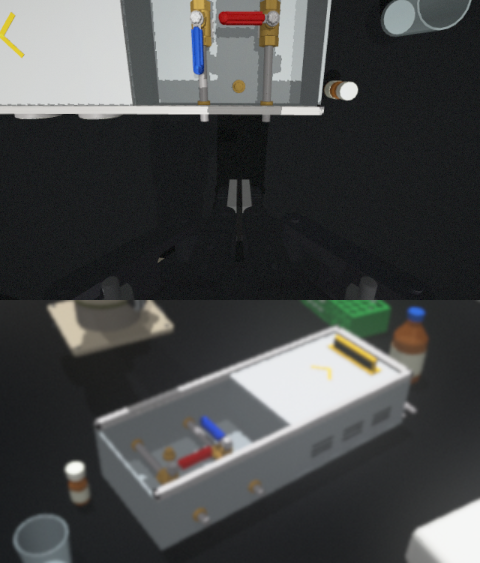

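The red handle at (240,18) lies across its pipe at 1.565 rad, and the blue handle is still along its pipe at 0.01 rad. The cover is at its left stop, and the plug, vial, beaker, bottle and spanner all appear to be standing where they were.

```bash
python3 -c "
from workcell import manip
print(manip.hand_in())"
```

```text
the job is handed in; nothing more can be done
None
```

The job is done and handed in at about 11.6 s: the cover is fully aside at its left stop, the red handle measures 1.565 rad (fully shut), the blue handle is still open, and the final pictures show nothing loose disturbed.

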